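# Feed the nut mill and hold it running at its third speed

### The job

Scoop chestnuts from the tray with the scoop, tip at least three of them into the nut mill's hopper without spilling any or touching them with the fingers, and stand the scoop back in the tray. Then turn the mill's spring-loaded dial clockwise past its first two clicks to the third and hold it there: finish while still holding it, because it springs back to off as soon as it is let go. Leave the bowl, flask and bottle alone.

Things in the scene. Friction and masses are not known exactly. Their poses are not given: they have to be found in the camera images.
- mill: Tabletop nut mill, fixed: low white motor housing 330 mm long (x) by 200 mm wide (y), deck 90 mm high; at its left end (+x) a 140 mm square mill housing with a flared square steel hopper, on the deck at its right end (-x) the dial. Origin: centre of its foot, on the bench; z up; +x points roughly to world +y. Hopper axis at x = +95 mm, dial axis at x = -105 mm, both at y = 0.
- hopper_mouth (a point): Centre of the hopper's mouth, level with its rim, 205 mm above the bench. The mouth is 170 mm square inside, sides parallel to the mill's x and y; the hopper tapers to a 92 mm square throat whose floor lies 77 mm below the rim.
- hopper_mid (a point): Point on the hopper's axis 40 mm below the rim. Chestnuts lying in the hopper have their centres within 72 mm of it.
- dial (a joint): Angle of the mill's spring-return dial (upright axis), rad: 0 is off (the start), grows clockwise seen from above. Clicks (a bump, then a notch) at 0.42, 0.84 and 1.26; end stop at 1.32; above 1.12 it is at the third click. A spring of 0.16 to 0.23 N m turns it back to 0 from anywhere when let go; each bump adds up to 0.05 N m.
- dial_grip (a point): Black dial on the mill's deck: upright wing grip 50 mm long, 14 mm thick, on a round skirt of 58 mm diameter. This point is on the dial's axis, 115 mm above the bench, 12 mm below the wing's top, 17 mm above the skirt. Its x runs along the wing (to the white line), z up; it turns with the dial. At off the wing is 0.63 rad anticlockwise from the mill's +x, at the third click 0.63 rad clockwise.
- tray: Open steel ingredient tray, fixed: 300 mm long (x) by 132 mm wide (y) by 60 mm high, walls and floor 3 mm, a 6 mm wire rim outside its top edge (63 mm high). Origin: centre of its underside, on the bench. The chestnuts lie in its +x half, the scoop stands in its -x half, centred about 75 mm from the tray's middle. +x points roughly to the mill's side (world -y).
- scoop: Aluminium scoop standing in the tray, mouth along its +x (the tray's +x): floor 125 mm long, 104 mm wide, 2.5 mm thick, its last 20 mm bevelled thin and narrowing to 64 mm at the lip; back and side walls 52 mm high, the sides ending 20 to 42 mm behind the lip; cross bar at x = +12 mm; black grip bar on posts above. Origin: centre of its underside; z up.
- scoop_grip (a point): Middle of the scoop's grip bar, 101 mm above the scoop's underside and 22 mm behind its origin. The bar is 86 mm long (along the scoop's x, its posts 56 mm apart), 22 mm thick (y) and 22 mm high, the scoop about 0.22 kg. Axes as the scoop's.
- scoop_lip (a point): Middle of the scoop's front lip, on its underside, 84.5 mm ahead of and 101 mm below scoop_grip. Axes as the scoop's.
- nut0: A peeled chestnut, pale brown, smooth flattened egg shape 32 x 28 x 24 mm, about 12 g, slippery (friction about 0.35) and rolling easily; one of six alike lying loose in the tray. Origin: its centre.
- nut1: A peeled chestnut, pale brown, smooth flattened egg shape 32 x 28 x 24 mm, about 12 g, slippery (friction about 0.35) and rolling easily; one of six alike lying loose in the tray. Origin: its centre.
- nut2: A peeled chestnut, pale brown, smooth flattened egg shape 32 x 28 x 24 mm, about 12 g, slippery (friction about 0.35) and rolling easily; one of six alike lying loose in the tray. Origin: its centre.
- nut3: A peeled chestnut, pale brown, smooth flattened egg shape 32 x 28 x 24 mm, about 12 g, slippery (friction about 0.35) and rolling easily; one of six alike lying loose in the tray. Origin: its centre.
- nut4: A peeled chestnut, pale brown, smooth flattened egg shape 32 x 28 x 24 mm, about 12 g, slippery (friction about 0.35) and rolling easily; one of six alike lying loose in the tray. Origin: its centre.
- nut5: A peeled chestnut, pale brown, smooth flattened egg shape 32 x 28 x 24 mm, about 12 g, slippery (friction about 0.35) and rolling easily; one of six alike lying loose in the tray. Origin: its centre.
- bowl: Bystander: round steel mixing bowl, 170 mm across and 75 mm high, beyond the work. Origin: centre of its underside.
- flask: Bystander: red vacuum flask with black handle, 104 mm across and 222 mm high, on the right. Origin: centre of its underside.
- syrup: Bystander: white bottle with black cap, 66 mm across and 140 mm high, beyond the tray. Origin: centre of its underside.

How it is judged:
By the outcome, as a careful person would: the job done as asked, in the order asked, and still so for the second after the job is handed in, while the arm keeps its last pose, push and grip.
It also fails if it takes over 72 s, if anything falls off the work surface, if the arm or the gripper's body presses on something with over 40 N, if the wrist force passes 120 N, or if a joint passes its speed limit or range.

### The arm

A 7-joint arm with a two-finger parallel gripper is mounted at the origin on the work surface. World frame = base frame: x ahead of the robot, y to its left, z up, the work surface at z = 0. Lengths are in m, angles in rad, forces in N, time in s.
With the tool pointing down it reaches from about 0.4 to 0.85 m from the base axis. Payload 4.4 kg.
Tool frame: the origin (TCP) lies midway between the tips of the shut fingers; the grasp point (between the pads) lies 19 mm behind it; z points along the fingers, y is the line along which they close (so a half turn about z gives the same grasp; the last joint's range is limited). The gripper opens to 94 mm and grips with 3 to 60 N. Pads are 16 mm wide; open, the fingers measure 119 mm over their backs; the gripper's body (75 mm by 177 mm) begins 78 mm behind the grasp point.
Start: joints at [-1.189, 0.628, 0.038, 1.517, -0.027, 0.996, -0.02], TCP at [0.281, 0.586, 0.205] pointing down, gripper open.
Joint ranges: [-3.06, 3.06], [-0.37, 2.12], [-1.25, 1.32], [0.18, 2.47], [-1.1, 4.24], [0.23, 1.98], [-2.94, 2.94]. Speed limits (rad/s): [2.57, 2.57, 3.14, 3.14, 3.14, 3.14, 3.14].

### API

Orientations are given as a unit quaternion [w, x, y, z].
In Python, from station import robot gives the robot as it stands. The module is installed in compiled form; this text tells all that it offers.
- The arm moves only by the tool carry_out, never from a script. Its argument "commands" is a list that holds one entry, the list of rows, each a list of 7 numbers: the shift along the tool's x, y, z in cm, then the turn, a rotation vector about the tool's x, y, z in degrees, then the opening, from -1 (shut) to 1 (fully open). In form: [[[tx, ty, tz, rx, ry, rz, hand], ...]]. A call has exactly 10 rows; each row is the pose to reach, as a shift and turn from the pose commanded when the call began, along the tool's axes at that moment; what a row does not reach only later rows make up. A row lasts 1/10 s, in which the tool goes at most 50 mm and 8.59 degrees, less where a joint would pass 70% of its speed; a pose out of reach is approached as far as the arm can. A call with a gripper value outside its range is refused whole. The fingers move at their own pace and stop on an object; the grip force is fixed at half the most. Time passes only in rows, so rows that repeat a pose let the fingers close, or fill a call up. It gives the time, the measured TCP pose, the force, the opening and the grip force at its end, in the units of the state.
- robot.get_state(): the state, without advancing time (a new reading comes with each control period).
- robot.read_camera(name): name is "side" or "top"; returns the picture (420x560x3 uint8, red, green, blue); there is no depth.
- robot.camera_info(name): a dict with "fx", "fy", "cx", "cy" (pixels), "k1" (the pictures are not rectified: a ray, as slopes to the right and down, at radius r is drawn at 1 + k1 r^2 times it, then the intrinsics apply), "position" and "orientation" of the camera in the world. Camera axes: x right, y up, looking along -z (the intrinsics and any distortion apply to the point x, -y, -z); pixel columns grow to the right and rows downward; lengths in m; the calibration is good to about 2 mm. A picture is of the moment at which its call begins. camera_info takes no time and is no camera call.
- robot.close_job(): hands the job in; it is judged then, once.
The state is a dict: "clock": time; "qpos": joint angles; "joint_vel": joint speeds; "joint_efforts": joint torques, N m; "tool_pos": TCP position; "orientation": TCP orientation; "wrist_force": force on the tool from outside, world axes, zero at the start; "wrist_torque": the same for the moment, N m; "opening": finger opening in m; "gripper_force": force on a finger pad.
Only numpy, scipy, OpenCV 4.12 (cv2) and the standard library are available. Lean on these libraries where they do the work, as an engineer would, in place of code of your own. Each camera call takes 0.05 s, during which the arm holds its last target. There are 200 camera calls.

## Working session

There is one attempt and no reset: what is moved stays moved. The work goes in short steps, Python scripts to look and compute and a tool call to move; the robot and the scene stay as the last step left them, time stands still between calls to the robot, and variables do not carry over. Pictures are saved under pics/ and viewed, at most 10 in all, crops included, and the job is handed in when it is done.

Besides the shell and the picture viewer there is one more tool, called after "Request:" as a command line: name --argument value ..., lists and objects as JSON in quotes. carry_out: Moves the arm, as the interface text tells. Its arguments: {"type":"object","properties":{"commands":{"type":"array","items":{"type":"array","items":{"type":"array","items":{"type":"number"}}}}},"required":["commands"]}

```bash
mkdir -p pics; python3 - <<'E'
from station import robot
import cv2
for n in ("side","top"):
    cv2.imwrite(f"pics/{n}0.png",robot.read_camera(n)[:,:,::-1]); print(n,robot.camera_info(n))
print(robot.get_state())
E
```

```text
side {'fx': 475.28897775104815, 'fy': 475.28897775104815, 'cx': 276.5535063402391, 'cy': 206.2012410572086, 'k1': -0.07764448210822116, 'position': array([0.40688155, 0.88418043, 1.40352888]), 'orientation': array([-0.06875128, -0.03297825,  0.331188  ,  0.94047871])}
top {'fx': 495.8442469412932, 'fy': 495.8442469412932, 'cx': 286.32978799378384, 'cy': 206.05713854714415, 'k1': -0.05639536357500121, 'position': array([ 0.35715748, -0.10271383,  1.41765802]), 'orientation': array([ 0.70404245,  0.06798265, -0.06566916, -0.70383958])}
{'clock': 0.1, 'qpos': array([-1.18879837,  0.629229  ,  0.03843807,  1.51823746, -0.02699028,
        0.99633449, -0.02001714]), 'joint_vel': array([-3.71909525e-04, -1.30057062e-03, -6.82368442e-04, -2.55045458e-03,
       -2.06091028e-04, -2.22558841e-04, -1.55970776e-06]), 'joint_efforts': array([ 3.25953595e-03, -5.50793338e+01,  1.14781916e+00, -1.87117857e+01,
       -5.20508538e-02,  1.92028179e-02,  4.88745104e-05]), 'tool_pos': array([0.28115105, 0.58538783, 0.20467171]), 'orientation': array([-1.78144828e-04,  2.22035680e-01,  9.75038175e-01, -8.26310763e-04]), 'wrist_force': array([ 0.02712411,  0.56747631, -0.8458819 ]), 'wrist_torque': array([ 0.04164101, -0.07043195,  0.02072564]), 'gripper_force': 0.0, 'opening': 0.09374966506938323}
```

View pics/side0.png

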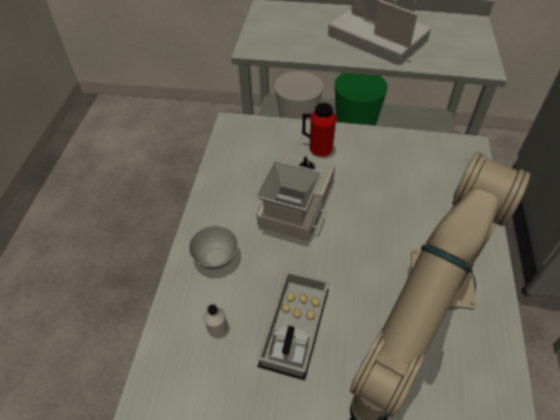

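View pics/top0.png

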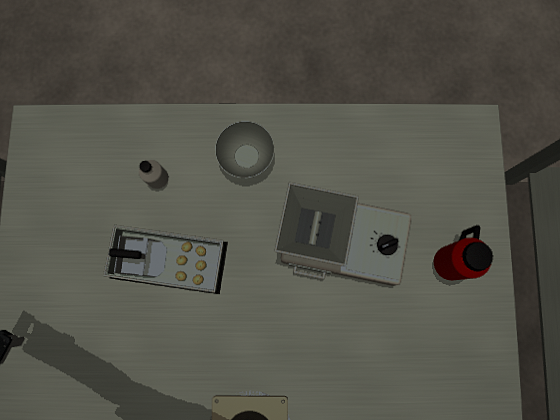

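```bash
cat > h.py <<'E'
import cv2,numpy as np
from scipy.spatial.transform import Rotation as R
from scipy.optimize import least_squares
from station import robot
CI={n:robot.camera_info(n) for n in("side","top")}
def Rq(q): return R.from_quat([q[1],q[2],q[3],q[0]])
def proj(n,P):
    c=CI[n]; p=Rq(c["orientation"]).inv().apply(np.atleast_2d(P)-c["position"])
    s=np.c_[p[:,0],-p[:,1]]/-p[:,2:]; s=s*(1+c["k1"]*(s**2).sum(1,keepdims=True))
    return s*[c["fx"],c["fy"]]+[c["cx"],c["cy"]]
def ray(n,uv):
    c=CI[n]; d=(np.array(uv)-[c["cx"],c["cy"]])/[c["fx"],c["fy"]]; s=d
    for _ in range(9): s=d/(1+c["k1"]*(s@s))
    return c["position"],Rq(c["orientation"]).apply([s[0],-s[1],-1])
def atz(n,uv,z):
    o,d=ray(n,uv); return o+d*(z-o[2])/d[2]
def tri(a,b):  # top px, side px
    f=lambda P:np.r_[proj("top",P)[0]-a,proj("side",P)[0]-b]
    s=least_squares(f,[.6,0,.1]); return s.x,s.fun
def crop(img,x0,y0,w,h,k): 
    o=cv2.resize(img[y0:y0+h,x0:x0+w],None,fx=k,fy=k,interpolation=cv2.INTER_CUBIC)
    o=np.clip(o.astype(float)*1.5,0,255).astype(np.uint8)
    for i in range(0,w,10):
        cv2.line(o,(int(i*k),0),(int(i*k),8 if (x0+i)%50 else 16),(0,255,255),1)
    for i in range(0,h,10):
        cv2.line(o,(0,int(i*k)),(8 if (y0+i)%50 else 16,int(i*k)),(0,255,255),1)
    return o
def side_by(a,b):
    H=max(a.shape[0],b.shape[0]); f=lambda i:np.vstack([i,np.zeros((H-i.shape[0],i.shape[1],3),np.uint8)])
    return np.hstack([f(a),f(b)])
E
python3 - <<'E'
from h import *
t=cv2.imread("pics/top0.png");s=cv2.imread("pics/side0.png")
cv2.imwrite("pics/A.png",side_by(crop(t,100,220,130,80,4),crop(s,260,270,70,110,4)))
cv2.imwrite("pics/B.png",side_by(crop(t,270,180,150,110,3.3),crop(s,250,150,90,95,3.3)))
E
```

```text
(no output)
```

View pics/A.png

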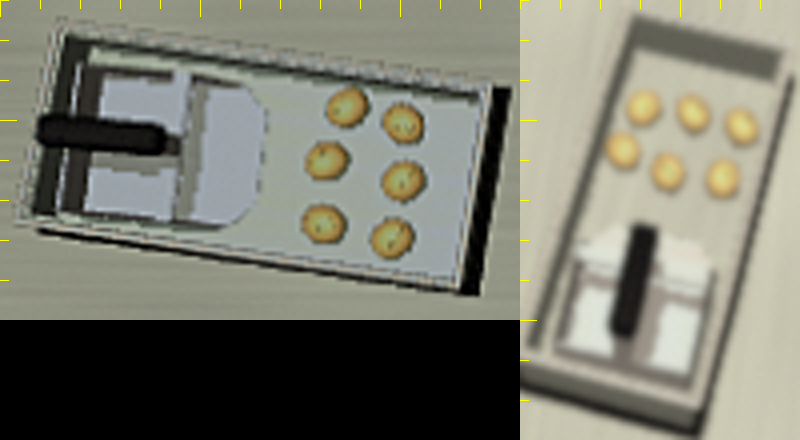

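View pics/B.png

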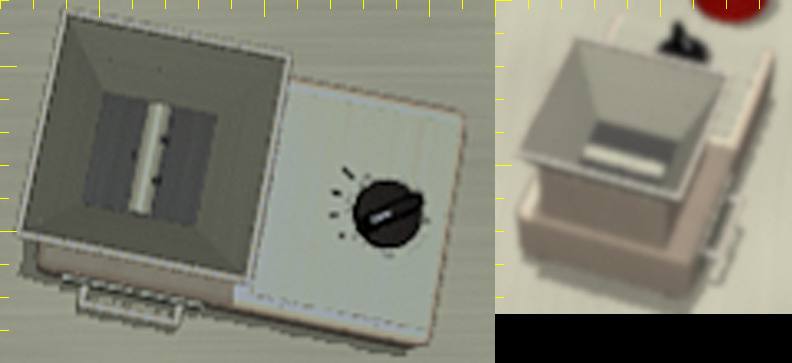

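```bash
cat > fit.py <<'E'
from h import *
A=lambda p:np.array([100+p[0]/4,220+p[1]/4]); As=lambda p:np.array([260+(p[0]-520)/4,270+p[1]/4])
B=lambda p:np.array([270+p[0]/3.3,180+p[1]/3.3]); Bs=lambda p:np.array([250+(p[0]-495)/3.3,150+p[1]/3.3])
def fit(L,x0):
    def f(v):
        c,s=np.cos(v[2]),np.sin(v[2]); r=[]
        for n,uv,(x,y,z) in L: r+=list(proj(n,[v[0]+c*x-s*y,v[1]+s*x+c*y,z])[0]-uv)
        return r
    s=least_squares(f,x0); return s.x,np.round(s.fun.reshape(-1,2),1).tolist()
h=.086
L=[("top",B((65,12)),(.095+h,-h,.205)),("top",B((290,58)),(.095-h,-h,.205)),("top",B((250,280)),(.095-h,h,.205)),("top",B((20,235)),(.095+h,h,.205)),
("side",Bs((577,40)),(.095-h,-h,.205)),("side",Bs((723,77)),(.095-h,h,.205)),("side",Bs((683,197)),(.095+h,h,.205)),("side",Bs((521,157)),(.095+h,-h,.205)),("top",B((388,214)),(-.105,0,.098))]
mill,res=fit(L,[.6,-.1,1.5]); 
if __name__=="__main__":
    print("mill",mill,res)
    for i in range(4): 
        pass
    for a,b in(((65,12),(521,157)),((290,58),(577,40)),((250,280),(723,77)),((20,235),(683,197))): print("rimtri",tri(B(a),Bs(b)))
a,b=.153,.069
L=[("top",A((490,87)),(a,-b,.06)),("top",A((462,289)),(a,b,.06)),("top",A((22,224)),(-a,b,.06)),("top",A((64,24)),(-a,-b,.06)),("side",As((785,55)),(a,b,.06)),("side",As((635,17)),(a,-b,.06))]
tray,res=fit(L,[.6,.3,-1.5])
g,e=tri(A((102,134)),As((632,280)))
if __name__=="__main__":
    print("tray",tray,res); print("grip",g,e)
    d=atz("top",A((165,138)),.115)-atz("top",A((38,131)),.115); print("bar yaw",np.arctan2(d[1],d[0]),np.linalg.norm(d))
    c,s=np.cos(tray[2]),np.sin(tray[2])
    T=lambda P:np.round([c*(P[0]-tray[0])+s*(P[1]-tray[1]),-s*(P[0]-tray[0])+c*(P[1]-tray[1])],4)
    print("grip in tray",T(g))
    for p in((348,107),(404,124),(327,160),(404,181),(324,224),(392,238)): print("nut",T(atz("top",A(p),.015)))
    for p in((262,120),(247,212)): print("lip-ish",T(atz("top",A(p),.004)))
    c,s=np.cos(mill[2]),np.sin(mill[2])
    print("dial",mill[0]-.105*c,mill[1]-.105*s,"hop",mill[0]+.095*c,mill[1]+.095*s)
    d=atz("top",B((372,218)),.127)-atz("top",B((422,195)),.127); print("wing yaw",np.arctan2(d[1],d[0]),mill[2]+.63, np.linalg.norm(d),(atz("top",B((372,218)),.127)+atz("top",B((422,195)),.127))/2)
    print(tri(B((397,206)),Bs((680,33))))
E
python3 fit.py
```

```text
mill [ 0.52566649 -0.26617734  1.3780165 ] [[-0.8, 0.8], [-1.5, -0.3], [-1.1, 0.2], [-0.6, 0.4], [-0.5, -2.2], [2.3, -1.9], [-0.6, -1.3], [-1.2, -2.4], [-0.0, -0.5]]
rimtri (array([ 0.64668364, -0.10698651,  0.19245855]), array([-0.05515794,  1.20860576, -1.52163817, -0.4512399 ]))
rimtri (array([ 0.61345917, -0.27987143,  0.18817509]), array([-0.02046808,  0.43990247, -0.59407751, -0.16859805]))
rimtri (array([ 0.44666308, -0.24562377,  0.18886263]), array([ 0.03814522, -0.79190716,  1.09598566,  0.21616012]))
rimtri (array([ 0.47622386, -0.0733379 ,  0.19762641]), array([-0.02821935,  0.57073009, -0.73662658, -0.15421727]))
tray [ 0.47196372  0.2390569  -1.70976049] [[-8.3, 49.5], [6.9, -51.2], [9.0, -50.3], [-11.4, 49.0], [-39.6, -13.7], [39.0, 5.9]]
grip [0.4800556  0.33303732 0.09734551] [-0.00991533  0.18370018 -0.19495901 -0.0391294 ]
bar yaw -1.6211606742410078 0.08551391846706512
grip in tray [-0.0942 -0.005 ]
nut [0.049  0.0433]
nut [0.0907 0.037 ]
nut [0.0408 0.0041]
nut [ 0.0975 -0.0028]
nut [ 0.0466 -0.0406]
nut [ 0.0959 -0.0434]
lip-ish [-0.0131  0.0262]
lip-ish [-0.0118 -0.0399]
dial 0.505549750798611 -0.3692322612257082 hop 0.5438673438643389 -0.1729371719808438
wing yaw 1.9943897217547475 2.008016498085003 0.04446229091945348 [ 0.5070621  -0.37078754  0.127     ]
(array([ 0.50826675, -0.37238563,  0.11916307]), array([-0.00166082,  0.03538899, -0.04941835, -0.01123999]))
```

```bash
sed -i 's/^a,b=.153,.069/a,b=.153,-.069/; s/\[100+p/[99.6+p/; s/,220+p/,219.6+p/; s/\[260+(/[259.6+(/; s/,270+p\[1\]\/4/,269.6+p[1]\/4/; s/\[270+p/[269.65+p/; s/,180+p/,179.65+p/; s/\[250+(/[249.65+(/; s/,150+p/,149.65+p/' fit.py; python3 fit.py
```

```text
mill [ 0.52666839 -0.26576146  1.37787145] [[-0.6, 0.8], [-1.3, -0.3], [-1.0, 0.2], [-0.4, 0.3], [-0.4, -1.8], [2.3, -1.5], [-0.6, -0.8], [-1.2, -2.0], [0.2, -0.5]]
rimtri (array([ 0.64720488, -0.1061022 ,  0.19506498]), array([-0.05114233,  1.12125587, -1.41197029, -0.41950928]))
rimtri (array([ 0.6140185 , -0.27862361,  0.19096835]), array([-0.01618286,  0.34788644, -0.46993453, -0.13363393]))
rimtri (array([ 0.44752529, -0.24446877,  0.19163523]), array([ 0.04210895, -0.87421636,  1.21025281,  0.23932755]))
rimtri (array([ 0.47702742, -0.07254402,  0.20018765]), array([-0.02435035,  0.49264031, -0.6359928 , -0.13347507]))
tray [ 0.47120719  0.24057163 -1.7129684 ] [[-0.2, 0.2], [-1.6, -0.2], [-1.1, -0.5], [-1.5, 0.2], [2.2, -2.7], [-1.4, -3.4]]
grip [0.48101487 0.33322796 0.10024654] [-0.00664633  0.12324082 -0.13081436 -0.02632286]
bar yaw -1.6211870226722715 0.08553557213430392
grip in tray [-0.0931 -0.0034]
nut [0.049  0.0453]
nut [0.0906 0.0392]
nut [0.0409 0.0061]
nut [ 0.0976 -0.0006]
nut [ 0.0468 -0.0385]
nut [ 0.0961 -0.0412]
lip-ish [-0.0132  0.0281]
lip-ish [-0.0117 -0.038 ]
dial 0.5065367091623161 -0.3688134667515549 hop 0.5448827749643234 -0.17252393764338234
wing yaw 1.9944817213747368 2.0078714453503905 0.04446569235598603 [ 0.50798448 -0.36990115  0.127     ]
(array([ 0.50905561, -0.37085962,  0.12232059]), array([ 0.00243555, -0.05189344,  0.07248721,  0.01652622]))
```

```bash
cat > g.py <<'E'
from h import *
def tool(yaw,pitch=0,roll=0):
    # tool down with tool x at yaw; pitch>0: scoop mouth (-tool x) up, turning about tool y; roll about tool x
    c,s=np.cos(yaw),np.sin(yaw); X=np.array([c,s,0]);Z=np.array([0,0,-1.]);Y=np.cross(Z,X)
    return R.from_matrix(np.c_[X,Y,Z])*R.from_euler("y",pitch,degrees=True)*R.from_euler("x",roll,degrees=True)
def st():
    s=robot.get_state(); return s,np.array(s["tool_pos"]),Rq(s["orientation"])
def show(s):
    print("t",round(s["clock"],2),"q",np.round(s["qpos"],2).tolist(),"F",np.round(s["wrist_force"],1).tolist(),"M",np.round(s["wrist_torque"],2).tolist(),"open",round(s["opening"],4),"gf",round(s["gripper_force"],1))
def need(P,Rt):
    s,p,r=st(); print("shift cm",np.round(r.inv().apply(np.array(P)-p)*100,2),"rot deg",np.round((r.inv()*Rt).as_rotvec(degrees=True),1))
E
python3 - <<'E'
from g import *; import fit
a=atz("top",fit.A((38,131)),.112);b=atz("top",fit.A((165,138)),.112);c=(a+b)/2;print(c)
s,p,r=st();show(s);need([c[0],c[1],.14],tool(1.52));need([c[0],c[1],.085],tool(1.52))
E
```

```text
[0.47989958 0.32975204 0.112     ]
t 0.1 q [-1.19, 0.63, 0.04, 1.52, -0.03, 1.0, -0.02] F [0.0, 0.6, -0.8] M [0.04, -0.07, 0.02] open 0.0937 gf 0.0
shift cm [-28.98 -14.43   6.49] rot deg [-0.1  0.1 67.3]
shift cm [-28.98 -14.42  11.99] rot deg [-0.1  0.1 67.3]
```

Request:
carry_out --commands '[[[-3,-1.5,0.6,0,0,7,1],[-6,-3,1.3,0,0,14,1],[-9,-4.5,2,0,0,21,1],[-12,-6,2.6,0,0,28,1],[-15,-7.5,3.2,0,0,35,1],[-18,-9,4,0,0,42,1],[-21,-10.5,4.6,0,0,49,1],[-24,-12,5.2,0,0,56,1],[-27,-13.5,6,0,0,63,1],[-29,-14.4,6.5,0,0,67.3,1]]]'

```text
clock: 1.1
tool_pos: [0.4816, 0.3278, 0.1398]
orientation: [0.001, 0.727, 0.686, -0.001]
wrist_force: [-0.1, -0.1, -0.4]
opening: 0.0937
gripper_force: 0.0
```

```bash
python3 - <<'E'
from g import *
s,p,r=st();show(s);print(p);need([.480,.331,.085],tool(1.52))
cv2.imwrite("pics/C.png",side_by(crop(robot.read_camera("top")[:,:,::-1].copy(),90,210,145,100,3.2),crop(robot.read_camera("side")[:,:,::-1].copy(),245,265,100,120,3.2)))
E
```

```text
t 1.1 q [-0.86, 0.63, 0.33, 1.78, -0.28, 0.77, -0.44] F [-0.1, -0.1, -0.4] M [-0.1, 0.07, 0.02] open 0.0937 gf 0.0
[0.48164229 0.32776639 0.13982694]
shift cm [ 0.32 -0.18  5.48] rot deg [-0.   0.1 -0.4]
```

View pics/C.png

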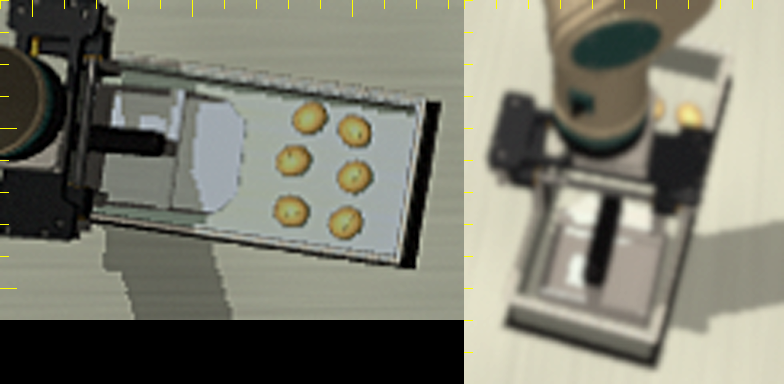

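Request:
carry_out --commands '[[[0.3,-0.2,1.5,0,0,0,1],[0.3,-0.2,3,0,0,0,1],[0.3,-0.2,4.3,0,0,0,1],[0.3,-0.2,5.2,0,0,0,1],[0.3,-0.2,5.5,0,0,0,1],[0.3,-0.2,5.5,0,0,0,1],[0.3,-0.2,5.5,0,0,0,-1],[0.3,-0.2,5.5,0,0,0,-1],[0.3,-0.2,5.5,0,0,0,-1],[0.3,-0.2,5.5,0,0,0,-1]]]'

```text
clock: 2.2
tool_pos: [0.4788, 0.3338, 0.0858]
orientation: [0.0, 0.725, 0.689, 0.0]
wrist_force: [0.3, 0.3, -0.6]
opening: 0.0655
gripper_force: 0.0
```

```bash
python3 - <<'E'
from g import *
s,p,r=st();show(s);print(p)
E
```

```text
t 2.2 q [-0.84, 0.71, 0.3, 1.82, -0.32, 0.66, -0.41] F [0.3, 0.3, -0.6] M [-0.03, 0.12, -0.02] open 0.0655 gf 0.0
[0.47881562 0.33379057 0.08582147]
```

Request:
carry_out --commands '[[[0,0,0,0,0,0,-1],[0,0,0,0,0,0,-1],[0,0,0,0,0,0,-1],[0,0,0,0,0,0,-1],[0,0,0,0,0,0,-1],[0,0,0,0,0,0,-1],[0,0,0,0,0,0,-1],[0,0,0,0,0,0,-1],[0,0,0,0,0,0,-1],[0,0,0,0,0,0,-1]]]'

```text
clock: 3.2
tool_pos: [0.4789, 0.3337, 0.0855]
orientation: [0.0, 0.725, 0.689, 0.0]
wrist_force: [1.4, 0.2, 0.6]
opening: 0.022
gripper_force: 29.8
```

```bash
python3 - <<'E'
from g import *
import fit
s,p,r=st();show(s);print(p,fit.tray)
print("toolx yaw",np.arctan2(*r.as_matrix()[1::-1,0]))
E
```

```text
t 3.2 q [-0.84, 0.71, 0.3, 1.82, -0.32, 0.66, -0.41] F [1.4, 0.2, 0.6] M [-0.03, -0.29, 0.03] open 0.022 gf 29.8
[0.47892333 0.33373355 0.08554308] [ 0.47120719  0.24057163 -1.7129684 ]
toolx yaw 1.5191379133182799
```

```bash
cat >> g.py <<'E'
TR=np.array([0.4712,0.2406,-1.713])
def scoop(frame,ref,xz,y,th,bodyxz):
    """TCP pose with scoop-frame point bodyxz at (xz[0],y,xz[1]) of frame (x,y,yaw), mouth up th deg"""
    t=np.radians(th);c,s=np.cos(t),np.sin(t); d=np.array([-.022,.082])-bodyxz
    x=xz[0]+d[0]*c-d[1]*s; z=xz[1]+d[0]*s+d[1]*c
    cy,sy=np.cos(frame[2]),np.sin(frame[2])
    return np.array([frame[0]+cy*x-sy*y,frame[1]+sy*x+cy*y,z]),tool(frame[2]+np.pi,-th)
LIP=np.array([.0625,0]);REAR=np.array([-.0625,0])
def rows(poses,start=None):
    s,p,r=st()
    if start: p,r=start
    for P,Rt in poses: print(np.round(r.inv().apply(P-p)*100,2).tolist(),np.round((r.inv()*Rt).as_rotvec(degrees=True),1).tolist())
E
python3 - <<'E'
from g import *
s,p,r=st()
for x in(.03,.07,.138): rows([scoop(TR,0,(x,.0025),0,-2,LIP)])
E
```

```text
[-4.2, 0.18, -0.19] [-0.1, 2.0, 5.2]
[-8.19, -0.19, -0.19] [-0.1, 2.0, 5.2]
[-14.96, -0.8, -0.19] [-0.1, 2.0, 5.2]
```

Request:
carry_out --commands '[[[-0.3,0.1,-0.2,0,1,1,-1],[-1,0.2,-0.2,0,2,2.5,-1],[-1.8,0.2,-0.2,0,2,4,-1],[-2.7,0.2,-0.2,0,2,5.2,-1],[-3.6,0.2,-0.2,0,2,5.2,-1],[-4.5,0.15,-0.2,0,2,5.2,-1],[-5.4,0.05,-0.2,0,2,5.2,-1],[-6.3,0,-0.2,0,2,5.2,-1],[-7.3,-0.1,-0.2,0,2,5.2,-1],[-8.2,-0.2,-0.2,0,2,5.2,-1]]]'

```text
clock: 4.2
tool_pos: [0.4727, 0.2519, 0.0879]
orientation: [-0.012, 0.755, 0.655, 0.013]
wrist_force: [2.1, 5.0, 6.1]
opening: 0.0217
gripper_force: 29.9
```

```bash
python3 - <<'E'
from g import *
s,p,r=st();show(s)
for x in(.1,.138,.145): rows([scoop(TR,0,(x,.0025),0,-2,LIP)])
E
```

```text
t 4.2 q [-0.7, 0.64, 0.26, 1.97, -0.36, 0.55, -0.32] F [2.1, 5.0, 6.1] M [1.03, 0.08, -0.0] open 0.0217 gf 29.9
[-2.98, 0.01, -0.06] [-0.0, -0.1, 0.0]
[-6.78, 0.01, -0.2] [-0.0, -0.1, 0.0]
[-7.48, 0.01, -0.22] [-0.0, -0.1, 0.0]
```

Request:
carry_out --commands '[[[-0.8,0,-0.08,0,0,0,-1],[-1.6,0,-0.1,0,0,0,-1],[-2.4,0,-0.13,0,0,0,-1],[-3.2,0,-0.15,0,0,0,-1],[-4,0,-0.18,0,0,0,-1],[-4.8,0,-0.2,0,0,0,-1],[-5.5,0,-0.23,0,0,0,-1],[-6.1,0,-0.25,0,0,0,-1],[-6.6,0,-0.27,0,0,0,-1],[-6.8,0,-0.27,0,0,0,-1]]]'

```text
clock: 5.2
tool_pos: [0.4642, 0.1925, 0.0903]
orientation: [-0.015, 0.754, 0.657, 0.018]
wrist_force: [-2.1, 19.9, 19.9]
opening: 0.0215
gripper_force: 30.0
```

```bash
python3 - <<'E'
from g import *
s,p,r=st();show(s)
rows([scoop(TR,0,(.138,.0025),0,-2,LIP)])
cv2.imwrite("pics/D.png",side_by(crop(robot.read_camera("top")[:,:,::-1].copy(),120,210,125,100,3.2),crop(robot.read_camera("side")[:,:,::-1].copy(),245,245,120,130,3.2)))
E
```

```text
t 5.2 q [-0.58, 0.6, 0.23, 2.06, -0.36, 0.5, -0.21] F [-2.1, 19.9, 19.9] M [5.04, 0.59, 0.16] open 0.0215 gf 30.0
[-0.79, 0.01, 0.25] [0.0, -0.6, 0.3]
```

View pics/D.png

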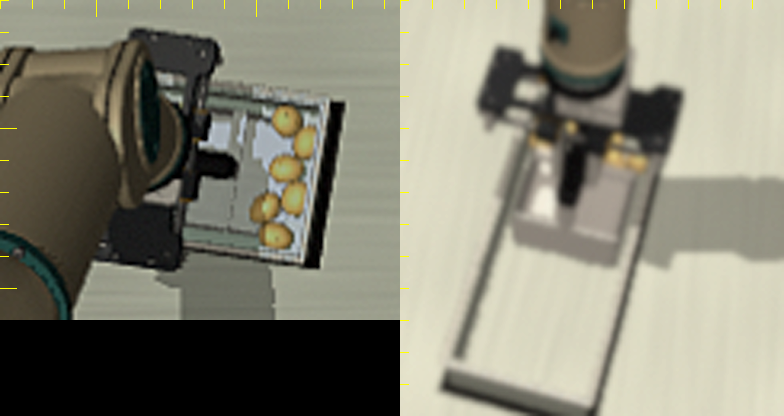

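Request:
carry_out --commands '[[[0.8,0,-0.15,0,0,0,-1],[1.6,0,-0.2,0,0,2,-1],[1.2,0,-0.2,0,0,3,-1],[0.6,0,-0.2,0,0,1,-1],[0.2,0,-0.2,0,0,-2,-1],[0,0,-0.2,0,0,-3,-1],[-0.1,0,-0.2,0,0,-1,-1],[-0.1,0,-0.2,0,0,2,-1],[-0.1,0,-0.2,0,0,0,-1],[-0.1,0,-0.2,0,0,0,-1]]]'

```text
clock: 6.3
tool_pos: [0.4606, 0.1892, 0.091]
orientation: [-0.016, 0.754, 0.657, 0.014]
wrist_force: [-3.9, 15.4, 13.5]
opening: 0.0217
gripper_force: 29.9
```

```bash
python3 - <<'E'
from g import *
s,p,r=st();show(s)
rows([scoop(TR,0,(.138,.0025),0,-2,LIP)])
cv2.imwrite("pics/E.png",crop(robot.read_camera("top")[:,:,::-1].copy(),160,210,85,85,6))
E
```

```text
t 6.3 q [-0.58, 0.6, 0.23, 2.06, -0.36, 0.5, -0.2] F [-3.9, 15.4, 13.5] M [3.9, 1.47, 0.23] open 0.0217 gf 29.9
[-0.42, 0.32, 0.34] [-0.3, -0.4, 0.3]
```

View pics/E.png

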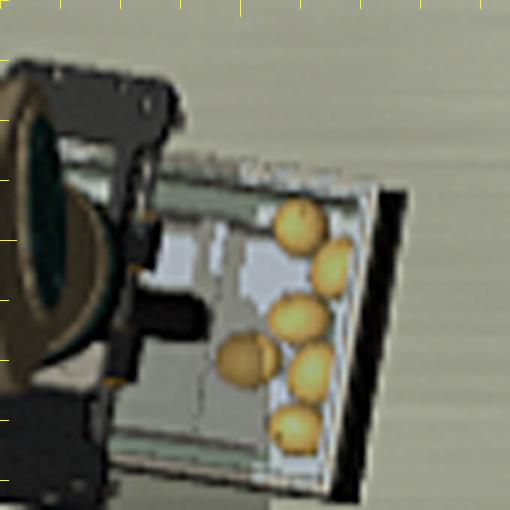

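```bash
python3 - <<'E'
from g import *
start=scoop(TR,0,(.139,.005),0,-2,LIP)
ps=[]
for th in (1,4,7,10,13,16,19,22,25,28):
    ps.append(scoop(TR,0,(.137-.125*np.cos(np.radians(th)),.005),0,th,REAR))
rows(ps,start)
E
```

```text
[0.63, 0.0, 0.24] [0.0, -3.0, 0.0]
[1.04, -0.0, 0.06] [0.0, -6.0, 0.0]
[1.43, -0.0, -0.09] [0.0, -9.0, 0.0]
[1.8, -0.0, -0.23] [0.0, -12.0, 0.0]
[2.13, -0.0, -0.34] [0.0, -15.0, 0.0]
[2.44, -0.0, -0.42] [0.0, -18.0, 0.0]
[2.72, -0.0, -0.49] [0.0, -21.0, 0.0]
[2.97, -0.0, -0.53] [0.0, -24.0, 0.0]
[3.19, -0.0, -0.54] [0.0, -27.0, 0.0]
[3.37, 0.0, -0.53] [0.0, -30.0, 0.0]
```

Request:
carry_out --commands '[[[0.4,0,0.1,0,-3,0,-1],[0.9,0,0,0,-6,0,-1],[1.3,0,-0.15,0,-9,0,-1],[1.7,0,-0.3,0,-12,0,-1],[2.1,0,-0.4,0,-15,0,-1],[2.4,0,-0.5,0,-18,0,-1],[2.7,0,-0.6,0,-21,0,-1],[3,0,-0.6,0,-24,0,-1],[3.2,0,-0.6,0,-27,0,-1],[3.4,0,-0.6,0,-30,0,-1]]]'

```text
clock: 7.35
tool_pos: [0.4667, 0.2153, 0.0961]
orientation: [0.158, 0.733, 0.635, -0.185]
wrist_force: [-0.4, 0.9, -3.3]
opening: 0.0218
gripper_force: 30.0
```

```bash
python3 - <<'E'
from g import *
s,p,r=st();show(s)
rows([scoop(TR,0,(.137-.125*np.cos(np.radians(28)),.005),0,28,REAR)])
cv2.imwrite("pics/F.png",crop(robot.read_camera("top")[:,:,::-1].copy(),150,205,95,95,6))
E
```

```text
t 7.35 q [-1.05, 0.87, 0.58, 1.71, -0.09, 1.0, -0.66] F [-0.4, 0.9, -3.3] M [1.13, 0.04, -0.06] open 0.0218 gf 30.0
[0.15, 0.09, -0.11] [-0.2, 0.2, -0.0]
```

View pics/F.png

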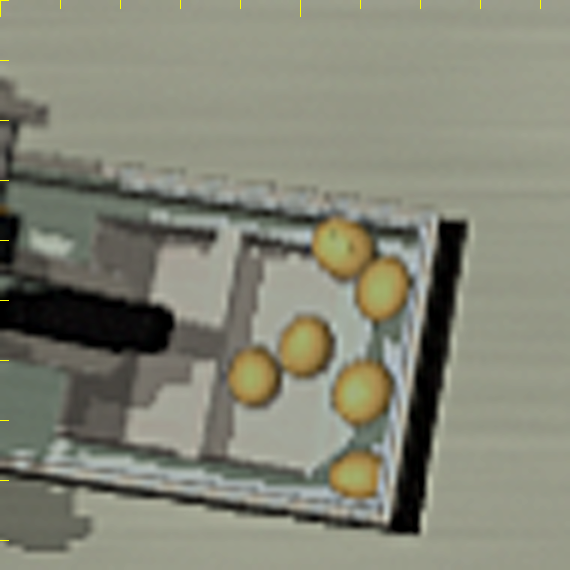

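```bash
cat >> g.py <<'E'
def nuts(z=.02):
    im=robot.read_camera("top"); hsv=cv2.cvtColor(im,cv2.COLOR_RGB2HSV)
    m=cv2.inRange(hsv,(12,85,60),(32,255,255)); m[:, :120]=0
    m=cv2.resize(m,None,fx=4,fy=4,interpolation=cv2.INTER_CUBIC); m=(m>127).astype(np.uint8)
    dt=cv2.distanceTransform(m,cv2.DIST_L2,5); n,l,stt,c=cv2.connectedComponentsWithStats((dt>8).astype(np.uint8))
    for i in range(1,n):
        uv=(c[i]+.5)/4-.5
        if not(130<uv[0]<430 and 180<uv[1]<310): continue
        P=atz("top",uv,z); d=P[:2]-TR[:2]; a=TR[2]
        print("nut px",np.round(uv,1),"tray xy",np.round([np.cos(a)*d[0]+np.sin(a)*d[1],-np.sin(a)*d[0]+np.cos(a)*d[1]],3),"area",stt[i][4])
E
python3 - <<'E'
from g import *
nuts(); 
for i in range(4): robot.read_camera("side")
nuts()
s,p,r=st();show(s)
E
```

```text
nut px [208.9 247.2] tray xy [0.113 0.052] area 113
nut px [214.9 249.7] tray xy [0.131 0.047] area 5
nut px [198.4 262.8] tray xy [0.091 0.004] area 15
nut px [190.9 265.2] tray xy [ 0.072 -0.006] area 33
nut px [212.2 268.2] tray xy [ 0.133 -0.005] area 15
nut px [191.  268.9] tray xy [ 0.074 -0.016] area 19
nut px [208.9 247.2] tray xy [0.113 0.052] area 113
nut px [177.4 252.6] tray xy [0.027 0.024] area 3
nut px [172.1 267.2] tray xy [ 0.02  -0.019] area 147
nut px [212.3 267.1] tray xy [ 0.132 -0.002] area 5
nut px [211.2 272.2] tray xy [ 0.132 -0.017] area 2
t 7.7 q [-1.05, 0.87, 0.58, 1.71, -0.09, 1.0, -0.66] F [-0.0, -0.1, -3.4] M [0.84, 0.01, 0.01] open 0.0216 gf 30.0
```

```bash
python3 - <<'E'
from g import *
im=cv2.imread("pics/F.png"); hsv=cv2.cvtColor(im,cv2.COLOR_BGR2HSV)
for x,y in((362,392),(382,288),(343,247),(254,376),(305,346),(357,475),(300,300),(520,150),(80,300),(200,450),(60,250)): print(x,y,hsv[y,x])
E
sed -i 's/cv2.inRange(hsv,(12,85,60),(32,255,255))/cv2.inRange(hsv,(14,75,45),(30,255,255))/; s/(dt>8)/(dt>4)/' g.py
python3 - <<'E'
from g import *
nuts()
E
```

```text
362 392 [ 37  89 177]
382 288 [ 35 100 174]
343 247 [ 36  90 181]
254 376 [ 33 105 168]
305 346 [ 31 103 166]
357 475 [ 35 100 174]
300 300 [ 39  15 166]
520 150 [ 33  29 156]
80 300 [150 255   1]
200 450 [ 30  18 126]
60 250 [ 48  21 180]
nut px [132.6 238.7] tray xy [-0.107  0.044] area 37
nut px [204.1 241.9] tray xy [0.097 0.065] area 5
nut px [210.6 249.2] tray xy [0.119 0.047] area 713
nut px [177.  250.8] tray xy [0.025 0.029] area 351
nut px [172.6 247.6] tray xy [0.011 0.036] area 1
nut px [172.9 253.1] tray xy [0.015 0.021] area 12
nut px [172.4 266.7] tray xy [ 0.021 -0.017] area 533
nut px [211.2 269.5] tray xy [ 0.13  -0.009] area 396
nut px [209.  281.9] tray xy [ 0.13  -0.044] area 111
nut px [210.8 285.8] tray xy [ 0.137 -0.054] area 38
nut px [208.  286.3] tray xy [ 0.129 -0.057] area 8
```

```bash
sed -i 's/(30,255,255)/(42,255,255)/' g.py; python3 - <<'E'
from g import *
nuts()
start=st()[1:]
ps=[]
for d,th in((.02,28),(.045,28),(.07,28),(.08,26),(.08,20),(.08,14),(.08,8),(.08,4),(.08,1)):
    ps.append(scoop(TR,0,(.0266-d,.005),0,th,REAR))
ps.append(scoop(TR,0,(.075,.0035),0,-1,LIP))
rows(ps,start)
print()
rows([scoop(TR,0,(x,.0035),0,-1,LIP) for x in(.085,.105,.125,.14,.148)],ps[-1])
E
```

```text
nut px [132.2 238.8] tray xy [-0.108  0.044] area 22
nut px [210.1 249.1] tray xy [0.118 0.047] area 1477
nut px [175.7 250.4] tray xy [0.021 0.029] area 770
nut px [172.4 266.8] tray xy [ 0.02  -0.018] area 550
nut px [210.3 269.7] tray xy [ 0.128 -0.01 ] area 681
nut px [208.8 283.7] tray xy [ 0.13  -0.049] area 471
[1.89, 0.03, -0.91] [-0.1, -0.0, -0.0]
[4.1, 0.03, -2.09] [-0.1, -0.0, -0.0]
[6.31, 0.03, -3.26] [-0.1, -0.0, -0.0]
[6.91, 0.02, -3.58] [-0.1, 2.0, -0.0]
[6.09, 0.03, -3.08] [-0.1, 8.0, -0.0]
[5.33, 0.03, -2.51] [-0.1, 14.0, -0.1]
[4.63, 0.03, -1.85] [-0.1, 20.0, -0.1]
[4.2, 0.03, -1.37] [-0.1, 24.0, -0.1]
[3.91, 0.03, -1.0] [-0.1, 27.0, -0.1]
[3.39, 0.03, -0.64] [-0.1, 29.0, -0.1]

[-1.0, 0.0, -0.02] [0.0, 0.0, 0.0]
[-3.0, 0.0, -0.05] [0.0, 0.0, 0.0]
[-5.0, 0.0, -0.09] [0.0, 0.0, 0.0]
[-6.5, 0.0, -0.11] [0.0, 0.0, 0.0]
[-7.3, 0.0, -0.13] [0.0, 0.0, 0.0]
```

Request:
carry_out --commands '[[[1,0,-0.5,0,0,0,-1],[2.6,0,-1.3,0,0,0,-1],[4.3,0,-2.2,0,0,0,-1],[5.8,0,-3,0,0,0,-1],[6.7,0,-3.5,0,1,0,-1],[6.3,0,-3.2,0,7,0,-1],[5.5,0,-2.6,0,13,0,-1],[4.7,0,-1.95,0,19,0,-1],[4.1,0,-1.3,0,25,0,-1],[3.4,0,-0.65,0,29,0,-1]]]'

```text
clock: 8.8
tool_pos: [0.4729, 0.2487, 0.0885]
orientation: [-0.007, 0.756, 0.654, 0.009]
wrist_force: [0.3, 6.5, 9.6]
opening: 0.0218
gripper_force: 30.0
```

Request:
carry_out --commands '[[[-1.5,0,-0.03,0,0,0,-1],[-4,0,-0.07,0,0,0,-1],[-6.5,0,-0.11,0,0,0,-1],[-7,0,-0.12,0,0,3,-1],[-5.8,0,-0.1,0,0,0,-1],[-7,0,-0.12,0,0,-3,-1],[-7.3,0,-0.13,0,0,-3,-1],[-6,0,-0.1,0,0,0,-1],[-7.3,0,-0.13,0,0,2,-1],[-7.3,0,-0.13,0,0,0,-1]]]'

```text
clock: 9.8
tool_pos: [0.4613, 0.1809, 0.087]
orientation: [-0.008, 0.754, 0.656, 0.007]
wrist_force: [-2.1, 5.4, 2.4]
opening: 0.0217
gripper_force: 30.0
```

```bash
python3 - <<'E'
from g import *
s,p,r=st();show(s)
nuts()
rows([scoop(TR,0,(.148,.0035),0,-1,LIP)])
E
```

```text
t 9.8 q [-0.6, 0.61, 0.27, 2.06, -0.36, 0.5, -0.2] F [-2.1, 5.4, 2.4] M [1.13, 0.57, -0.0] open 0.0217 gf 30.0
nut px [136.  250.4] tray xy [-0.091  0.013] area 14049
nut px [160.9 226.7] tray xy [-0.033  0.09 ] area 116
nut px [158.1 234.3] tray xy [-0.037  0.067] area 106
nut px [156.7 240.2] tray xy [-0.038  0.05 ] area 38
nut px [157.1 243.6] tray xy [-0.035  0.041] area 20
nut px [214.8 248.1] tray xy [0.13  0.052] area 588
nut px [190.5 254. ] tray xy [0.065 0.025] area 331
nut px [212.4 262.7] tray xy [0.131 0.01 ] area 452
nut px [158.6 267.6] tray xy [-0.018 -0.026] area 1
nut px [210.2 278.6] tray xy [ 0.132 -0.035] area 1003
nut px [159.1 272.2] tray xy [-0.014 -0.038] area 55
nut px [138.4 274.6] tray xy [-0.071 -0.053] area 1
nut px [138.4 275.6] tray xy [-0.07  -0.056] area 1
[-0.44, 0.16, -0.02] [-0.2, -0.1, 0.4]
```

```bash
python3 - <<'E'
from g import *
start=scoop(TR,0,(.148,.0035),0,-1,LIP)
rows([scoop(TR,0,(.146-.125*np.cos(np.radians(th)),.005),0,th,REAR) for th in (0,2,5,8,11,14,17,20,23,26)],start)
print();
st2=scoop(TR,0,(.146-.125*np.cos(np.radians(26)),.005),0,26,REAR)
rows([scoop(TR,0,(.146-.125*np.cos(np.radians(26)),.005+i*.03),0,30,REAR) for i in range(6)],st2)
E
```

```text
[0.34, -0.0, 0.0] [0.0, -1.0, 0.0]
[0.63, -0.0, -0.13] [0.0, -3.0, -0.0]
[1.03, -0.0, -0.31] [-0.0, -6.0, 0.0]
[1.41, 0.0, -0.46] [0.0, -9.0, 0.0]
[1.76, -0.0, -0.6] [0.0, -12.0, 0.0]
[2.09, -0.0, -0.7] [0.0, -15.0, 0.0]
[2.39, 0.0, -0.79] [0.0, -18.0, 0.0]
[2.65, -0.0, -0.85] [0.0, -21.0, 0.0]
[2.89, -0.0, -0.88] [0.0, -24.0, 0.0]
[3.1, -0.0, -0.9] [0.0, -27.0, 0.0]

[0.58, 0.0, -0.26] [0.0, -4.0, 0.0]
[-0.73, 0.0, -2.96] [0.0, -4.0, 0.0]
[-2.05, 0.0, -5.66] [0.0, -4.0, 0.0]
[-3.36, 0.0, -8.35] [0.0, -4.0, 0.0]
[-4.68, 0.0, -11.05] [0.0, -4.0, 0.0]
[-5.99, 0.0, -13.74] [0.0, -4.0, 0.0]
```

Request:
carry_out --commands '[[[0.2,0,0,0,-2,0,-1],[0.6,0,-0.2,0,-5,0,-1],[1.1,0,-0.4,0,-9,0,-1],[1.5,0,-0.6,0,-13,0,-1],[2,0,-0.75,0,-17,0,-1],[2.4,0,-0.85,0,-20,0,-1],[2.7,0,-0.9,0,-23,0,-1],[3,0,-0.95,0,-26,0,-1],[3.1,0,-0.95,0,-28,0,-1],[3.1,0,-0.95,0,-28,0,-1]]]'

```text
clock: 10.85
tool_pos: [0.4653, 0.2107, 0.095]
orientation: [0.153, 0.733, 0.639, -0.177]
wrist_force: [1.3, -0.8, -4.3]
opening: 0.0215
gripper_force: 30.0
```

```bash
python3 - <<'E'
from g import *
for i in range(4): robot.read_camera("side")
s,p,r=st();show(s)
nuts()
rows([scoop(TR,0,(.146-.125*np.cos(np.radians(27)),.005),0,27,REAR)])
E
```

```text
t 11.05 q [-1.05, 0.86, 0.6, 1.74, -0.11, 0.96, -0.62] F [1.7, 1.0, -3.5] M [1.24, -0.38, 0.09] open 0.0215 gf 30.0
nut px [135.6 239.4] tray xy [-0.098  0.043] area 58
nut px [215.5 248.1] tray xy [0.132 0.052] area 438
nut px [180.6 251. ] tray xy [0.036 0.029] area 1010
nut px [178.6 268.1] tray xy [ 0.039 -0.019] area 985
nut px [207.8 283.5] tray xy [ 0.127 -0.049] area 480
[-0.02, 0.02, 0.05] [-0.1, -0.1, -0.0]
```

Request:
carry_out --commands '[[[0.3,0,-0.2,0,0,0,-1],[-0.1,0,-1,0,0,0,-1],[-0.7,0,-2.2,0,0,0,-1],[-1.5,0,-3.9,0,0,0,-1],[-2.4,0,-5.8,0,0,0,-1],[-3.4,0,-7.8,0,0,0,-1],[-4.4,0,-9.9,0,0,0,-1],[-5.3,0,-11.7,0,0,0,-1],[-5.9,0,-12.9,0,0,0,-1],[-6.2,0,-13.5,0,0,0,-1]]]'

```text
clock: 12.1
tool_pos: [0.4674, 0.2135, 0.247]
orientation: [0.152, 0.735, 0.637, -0.176]
wrist_force: [-0.1, 0.4, -3.0]
opening: 0.0219
gripper_force: 30.0
```

```bash
python3 - <<'E'
from g import *
s,p,r=st();show(s);print(p)
nuts()
cv2.imwrite("pics/G.png",side_by(crop(robot.read_camera("top")[:,:,::-1].copy(),120,200,125,110,3.5),crop(robot.read_camera("side")[:,:,::-1].copy(),245,240,100,130,3.5)))
E
```

```text
t 12.1 q [-1.1, 0.67, 0.68, 1.61, -0.03, 1.26, -0.61] F [-0.1, 0.4, -3.0] M [0.77, -0.08, 0.01] open 0.0219 gf 30.0
[0.46741384 0.21348936 0.24697056]
nut px [166.2 244.5] tray xy [-0.008  0.042] area 1398
nut px [215.4 248.1] tray xy [0.132 0.052] area 454
nut px [160. 267.] tray xy [-0.014 -0.023] area 1546
nut px [204.3 262.5] tray xy [0.108 0.007] area 288
```

View pics/G.png

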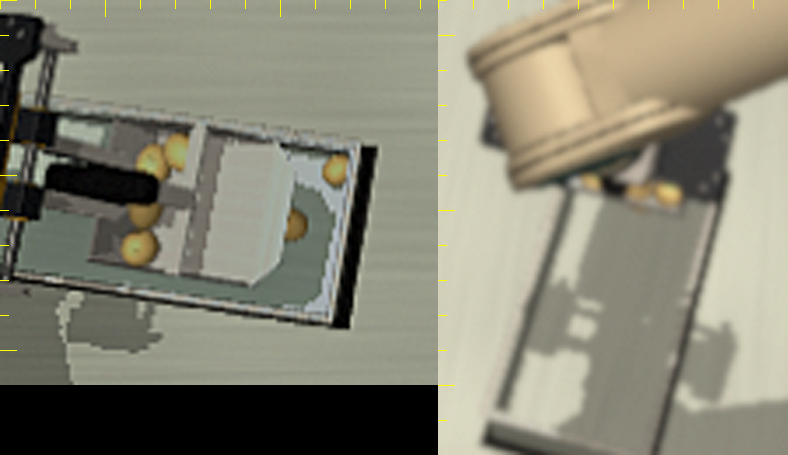

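```bash
cat >> g.py <<'E'
HP=np.array([.5449,-.1725,1.378-np.pi])
E
python3 - <<'E'
from g import *
p0,r0=st()[1:]
p1,r1=scoop(HP,0,(-.02,.32),0,25,LIP)
print(p1)
from scipy.spatial.transform import Slerp
sl=Slerp([0,1],R.concatenate([r0,r1]))
ps=[]
for i in range(1,21):
    u=i/20; h=u*u*(3-2*u); ps.append((p0+(p1-p0)*h+[0,0,.05*np.sin(np.pi*h)],sl(h)))
rows(ps[:10]); print(); rows(ps[10:],ps[9])
E
```

```text
[ 0.57004569 -0.04369383  0.358606  ]
[-0.24, 0.1, -0.1] [0.0, 0.0, 0.0]
[-0.94, 0.39, -0.37] [0.0, 0.1, 0.1]
[-2.04, 0.84, -0.8] [0.1, 0.1, 0.2]
[-3.49, 1.44, -1.35] [0.1, 0.2, 0.3]
[-5.22, 2.16, -1.98] [0.2, 0.3, 0.4]
[-7.16, 2.98, -2.63] [0.2, 0.4, 0.6]
[-9.24, 3.89, -3.23] [0.3, 0.6, 0.7]
[-11.38, 4.86, -3.71] [0.4, 0.7, 0.9]
[-13.5, 5.88, -4.01] [0.5, 0.8, 1.1]
[-15.55, 6.91, -4.07] [0.6, 1.0, 1.3]

[-1.9, 1.08, 0.14] [0.1, 0.1, 0.2]
[-3.65, 2.14, 0.5] [0.2, 0.3, 0.4]
[-5.23, 3.16, 1.05] [0.3, 0.4, 0.6]
[-6.64, 4.11, 1.72] [0.3, 0.6, 0.7]
[-7.86, 4.97, 2.43] [0.4, 0.7, 0.9]
[-8.9, 5.73, 3.12] [0.5, 0.8, 1.0]
[-9.75, 6.35, 3.71] [0.5, 0.9, 1.2]
[-10.39, 6.83, 4.18] [0.5, 0.9, 1.2]
[-10.79, 7.13, 4.47] [0.6, 1.0, 1.3]
[-10.93, 7.23, 4.58] [0.6, 1.0, 1.3]
```

Request:
carry_out --commands '[[[-0.2,0.1,-0.4,0,0,0,-1],[-0.9,0.4,-1,0,0,0,-1],[-2,0.8,-1.6,0,0,0,-1],[-3.5,1.4,-2.2,0,0,0.2,-1],[-5.2,2.2,-2.8,0,0,0.4,-1],[-7.2,3,-3.3,0.2,0.4,0.6,-1],[-9.2,3.9,-3.7,0.3,0.6,0.7,-1],[-11.4,4.9,-4,0.4,0.7,0.9,-1],[-13.5,5.9,-4.1,0.5,0.8,1.1,-1],[-15.5,6.9,-4.1,0.6,1,1.3,-1]]]'

```text
clock: 13.25
tool_pos: [0.5191, 0.083, 0.3536]
orientation: [0.145, 0.745, 0.628, -0.172]
wrist_force: [0.5, 1.2, -3.8]
opening: 0.0221
gripper_force: 30.0
```

Request:
carry_out --commands '[[[-1.9,1.1,0.1,0.1,0.1,0.2,-1],[-3.6,2.1,0.5,0.2,0.3,0.4,-1],[-5.2,3.2,1,0.3,0.4,0.6,-1],[-6.6,4.1,1.7,0.3,0.6,0.7,-1],[-7.9,5,2.4,0.4,0.7,0.9,-1],[-8.9,5.7,3.1,0.5,0.8,1,-1],[-9.7,6.3,3.7,0.5,0.9,1.2,-1],[-10.4,6.8,4.2,0.5,0.9,1.2,-1],[-10.8,7.1,4.5,0.6,1,1.3,-1],[-10.9,7.2,4.6,0.6,1,1.3,-1]]]'

```text
clock: 14.25
tool_pos: [0.57, -0.0434, 0.3583]
orientation: [0.137, 0.754, 0.621, -0.167]
wrist_force: [-0.6, 0.4, -3.6]
opening: 0.0219
gripper_force: 30.0
```

```bash
python3 - <<'E'
from g import *
s,p,r=st();show(s);print(p)
rows([scoop(HP,0,(-.02,.32),0,25,LIP)])
nuts(.3)
ps=[]
for th,z in((22,.31),(17,.295),(12,.28),(7,.265),(2,.25),(-2,.24),(-6,.235),(-10,.23),(-14,.225),(-17,.22)): ps.append(scoop(HP,0,(-.02,z),0,th,LIP))
rows(ps);print()
ps2=[scoop(HP,0,(-.02,z),0,th,LIP) for th,z in((-20,.215),(-24,.21),(-28,.207),(-32,.204),(-36,.202),(-40,.2),(-44,.2),(-46,.2),(-46,.2))]
rows(ps2,ps[-1])
E
```

```text
t 14.25 q [-0.66, 0.56, 0.74, 1.48, 0.07, 1.32, -0.2] F [-0.6, 0.4, -3.6] M [0.69, -0.06, 0.03] open 0.0219 gf 30.0
[ 0.57001118 -0.04335788  0.35829889]
[-0.04, 0.01, -0.01] [-0.1, 0.0, 0.0]
nut px [131.5 182.4] tray xy [-0.043  0.152] area 2
nut px [208.2 184.2] tray xy [0.135 0.173] area 26
nut px [205.  185.7] tray xy [0.128 0.168] area 8
nut px [196.1 187. ] tray xy [0.108 0.162] area 30
nut px [132.6 187.4] tray xy [-0.038  0.14 ] area 1
nut px [198.6 187.4] tray xy [0.114 0.162] area 1
nut px [131.9 189.8] tray xy [-0.039  0.135] area 74
nut px [273.  193.2] tray xy [0.287 0.173] area 950
nut px [134.4 191.4] tray xy [-0.032  0.132] area 1
nut px [134.  235.7] tray xy [-0.013  0.03 ] area 11955
nut px [151.4 195.6] tray xy [0.009 0.127] area 1
nut px [138.5 196.4] tray xy [-0.02   0.121] area 2
nut px [134.4 201.5] tray xy [-0.028  0.108] area 2
nut px [259.5 218.6] tray xy [0.265 0.11 ] area 1504
nut px [130.5 241.5] tray xy [-0.018  0.016] area 3
nut px [130.4 244.4] tray xy [-0.017  0.009] area 1
nut px [215.4 248.1] tray xy [0.177 0.029] area 454
nut px [138.4 250.4] tray 
[... 202 characters left out ...]
7] [-0.0, 3.0, 0.0]
[-0.24, 0.01, 1.16] [-0.0, 8.0, 0.0]
[-0.45, 0.01, 1.93] [-0.0, 13.0, 0.0]
[-0.7, 0.01, 2.77] [-0.0, 18.0, 0.0]
[-0.99, 0.01, 3.69] [-0.0, 23.0, 0.0]
[-1.34, 0.01, 4.3] [-0.0, 27.0, 0.0]
[-1.91, 0.01, 4.51] [-0.0, 31.0, 0.0]
[-2.5, 0.01, 4.78] [-0.1, 35.0, 0.0]
[-3.1, 0.01, 5.11] [-0.1, 39.0, 0.0]
[-3.51, 0.01, 5.51] [-0.1, 42.0, 0.0]

[-0.59, -0.0, 0.05] [-0.0, 3.0, -0.0]
[-1.35, -0.0, -0.01] [0.0, 7.0, 0.0]
[-2.1, -0.0, -0.22] [-0.0, 11.0, 0.0]
[-2.88, 0.0, -0.38] [0.0, 15.0, 0.0]
[-3.66, -0.0, -0.58] [-0.0, 19.0, -0.0]
[-4.46, 0.0, -0.74] [-0.0, 23.0, -0.0]
[-5.23, 0.0, -1.03] [0.0, 27.0, -0.0]
[-5.62, 0.0, -1.16] [-0.0, 29.0, 0.0]
[-5.62, 0.0, -1.16] [-0.0, 29.0, 0.0]
```

Request:
carry_out --commands '[[[0.1,0,0.5,0,3,0,-1],[0.3,0,1.2,0,8,0,-1],[0.2,0,1.9,0,13,0,-1],[-0.2,0,2.8,0,18,0,-1],[-0.5,0,3.7,0,23,0,-1],[-1,0,4.3,0,27,0,-1],[-1.6,0,4.5,0,31,0,-1],[-2.2,0,4.8,0,35,0,-1],[-2.8,0,5.1,0,39,0,-1],[-3.3,0,5.5,0,42,0,-1]]]'

```text
clock: 15.3
tool_pos: [0.5595, -0.096, 0.3226]
orientation: [-0.094, 0.763, 0.629, 0.114]
wrist_force: [0.0, -0.1, -3.6]
opening: 0.0219
gripper_force: 30.0
```

Request:
carry_out --commands '[[[-0.6,0,0,0,3,0,-1],[-1.4,0,0,0,7,0,-1],[-2.1,0,-0.2,0,11,0,-1],[-2.9,0,-0.4,0,15,0,-1],[-3.7,0,-0.6,0,19,0,-1],[-4.5,0,-0.7,0,23,0,-1],[-5.2,0,-1,0,27,0,-1],[-5.6,0,-1.2,0,29,0,-1],[-5.6,0,-1.2,0,29,0,-1],[-5.6,0,-1.2,0,29,0,-1]]]'

```text
clock: 16.3
tool_pos: [0.5492, -0.1504, 0.3177]
orientation: [-0.248, 0.71, 0.586, 0.301]
wrist_force: [0.7, -0.1, -2.2]
opening: 0.022
gripper_force: 30.0
```

```bash
python3 - <<'E'
from g import *
for i in range(3): robot.read_camera("side")
s,p,r=st();show(s);print(p)
rows([scoop(HP,0,(-.02,.2),0,-46,LIP)])
nuts(.14)
E
```

```text
t 16.45 q [0.44, 0.65, 0.36, 1.53, -0.85, 1.58, 0.86] F [0.3, 0.2, -2.6] M [-1.27, 0.36, -0.01] open 0.0217 gf 30.0
[ 0.54938896 -0.14961007  0.31836464]
[-0.3, -0.0, -0.22] [-0.1, 0.0, 0.2]
nut px [349. 200.] tray xy [0.478 0.217] area 38
nut px [394.2 200.1] tray xy [0.596 0.234] area 359
nut px [360.4 200.7] tray xy [0.508 0.219] area 139
nut px [400.6 198.6] tray xy [0.613 0.24 ] area 1
nut px [402.5 200.8] tray xy [0.618 0.235] area 166
nut px [408.3 199.7] tray xy [0.633 0.24 ] area 24
nut px [388.6 202.4] tray xy [0.582 0.225] area 1
nut px [406.5 202.5] tray xy [0.629 0.232] area 2
nut px [428.4 202.6] tray xy [0.687 0.24 ] area 5
nut px [388.1 203.9] tray xy [0.581 0.221] area 7
nut px [348.  206.3] tray xy [0.478 0.2  ] area 49
nut px [391.3 205.3] tray xy [0.59  0.219] area 49
nut px [387.  206.5] tray xy [0.579 0.214] area 22
nut px [329.2 213.7] tray xy [0.431 0.173] area 285
nut px [423.6 213.4] tray xy [0.677 0.209] area 1
nut px [394.  215.4] tray xy [0.6   0.193] area 12
nut px [395.6 215.4] tray xy [0.604 0.193] area 1
nut px [412.4 215.5] tray xy [0.648 0.199] area
[... 2870 characters left out ...]
-0.038] area 2
nut px [373.5 303.5] tray xy [ 0.572 -0.04 ] area 3
nut px [381.  307.9] tray xy [ 0.592 -0.049] area 552
nut px [331.5 304.5] tray xy [ 0.466 -0.058] area 3
nut px [390.3 305. ] tray xy [ 0.615 -0.038] area 32
nut px [378.6 305.2] tray xy [ 0.585 -0.043] area 14
nut px [372.1 305.7] tray xy [ 0.569 -0.046] area 6
nut px [328.5 306.5] tray xy [ 0.46  -0.064] area 3
nut px [395.7 309.6] tray xy [ 0.629 -0.048] area 292
nut px [406.2 308.4] tray xy [ 0.656 -0.041] area 293
nut px [402.  307.4] tray xy [ 0.645 -0.04 ] area 12
nut px [400.4 307.6] tray xy [ 0.641 -0.041] area 1
nut px [389.1 309.1] tray xy [ 0.613 -0.049] area 72
nut px [317.5 309.6] tray xy [ 0.433 -0.075] area 2
```

```bash
python3 - <<'E'
from g import *
s0=scoop(HP,0,(-.025,.2),0,-46,LIP)
ps=[scoop(HP,0,(-.025-.01*i/10,.2+.011*i),0,-46+5*i,LIP) for i in range(1,11)]
rows(ps,s0)
E
```

```text
[1.54, 0.0, 0.08] [0.0, -5.0, -0.0]
[3.02, 0.0, 0.21] [-0.0, -10.0, 0.0]
[4.42, -0.0, 0.39] [0.0, -15.0, 0.0]
[5.74, 0.0, 0.62] [-0.0, -20.0, 0.0]
[6.98, 0.0, 0.88] [-0.0, -25.0, 0.0]
[8.13, 0.0, 1.17] [-0.0, -30.0, 0.0]
[9.2, 0.0, 1.48] [0.0, -35.0, 0.0]
[10.18, -0.0, 1.81] [-0.0, -40.0, 0.0]
[11.07, 0.0, 2.15] [0.0, -45.0, 0.0]
[11.87, 0.0, 2.48] [0.0, -50.0, 0.0]
```

Request:
carry_out --commands '[[[1.5,0,0.1,0,-5,0,-1],[3,0,0.2,0,-10,0,-1],[4.4,0,0.4,0,-15,0,-1],[5.7,0,0.6,0,-20,0,-1],[7,0,0.9,0,-25,0,-1],[8.1,0,1.2,0,-30,0,-1],[9.2,0,1.5,0,-35,0,-1],[10.2,0,1.8,0,-40,0,-1],[11,0,2.1,0,-45,0,-1],[11.9,0,2.5,0,-50,0,-1]]]'

```text
clock: 17.5
tool_pos: [0.5677, -0.0504, 0.387]
orientation: [0.023, 0.771, 0.636, -0.027]
wrist_force: [0.1, -0.5, -3.0]
opening: 0.0218
gripper_force: 30.0
```

```bash
python3 - <<'E'
from g import *
s,p,r=st();show(s);print(p)
# path back above tray
p1,r1=scoop(TR,0,(-.070,.16),0,0,np.array([0,0]))
print(p1,robot.get_state()["orientation"])
from scipy.spatial.transform import Slerp
sl=Slerp([0,1],R.concatenate([r,r1]))
ps=[]
for i in range(1,21):
    u=i/20; h=u*u*(3-2*u); ps.append((p+(p1-p)*h+[0,0,.04*np.sin(np.pi*h)],sl(h)))
rows(ps[:10]); print(); rows(ps[10:],ps[9])
cv2.imwrite("pics/hop.png",robot.read_camera("top")[:,:,::-1])
E
```

```text
t 17.5 q [-0.38, 0.41, 0.58, 1.46, -0.16, 1.33, 0.01] F [0.1, -0.5, -3.0] M [0.07, 0.07, 0.05] open 0.0218 gf 30.0
[ 0.56770982 -0.05038818  0.38702465]
[0.48423869 0.33167136 0.242     ] [ 0.02272096  0.7708914   0.63597256 -0.02736998]
[0.26, -0.11, -0.0] [-0.0, 0.0, -0.0]
[1.01, -0.43, -0.02] [-0.0, 0.1, -0.1]
[2.19, -0.94, -0.03] [-0.0, 0.2, -0.2]
[3.74, -1.61, -0.04] [-0.0, 0.4, -0.3]
[5.63, -2.42, -0.02] [-0.0, 0.6, -0.4]
[7.78, -3.34, 0.07] [-0.0, 0.9, -0.6]
[10.17, -4.35, 0.27] [-0.0, 1.1, -0.8]
[12.72, -5.44, 0.63] [-0.0, 1.4, -1.0]
[15.4, -6.57, 1.18] [-0.0, 1.7, -1.2]
[18.15, -7.73, 1.96] [-0.0, 2.0, -1.4]

[2.75, -1.09, 1.1] [-0.0, 0.3, -0.2]
[5.46, -2.16, 2.38] [-0.0, 0.6, -0.4]
[8.06, -3.18, 3.79] [-0.0, 0.9, -0.6]
[10.5, -4.14, 5.24] [-0.0, 1.2, -0.8]
[12.72, -5.01, 6.65] [-0.0, 1.4, -1.0]
[14.66, -5.77, 7.94] [-0.0, 1.6, -1.1]
[16.27, -6.4, 9.04] [-0.0, 1.8, -1.2]
[17.49, -6.87, 9.88] [-0.0, 1.9, -1.3]
[18.26, -7.18, 10.41] [-0.0, 2.0, -1.4]
[18.53, -7.28, 10.6] [-0.0, 2.0, -1.4]
```

```bash
python3 - <<'E'
from g import *
cv2.imwrite("pics/H.png",side_by(crop(cv2.imread("pics/hop.png"),230,170,130,110,3.6),crop(robot.read_camera("side")[:,:,::-1].copy(),250,150,85,85,3.6)))
E
```

```text
(no output)
```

View pics/H.png

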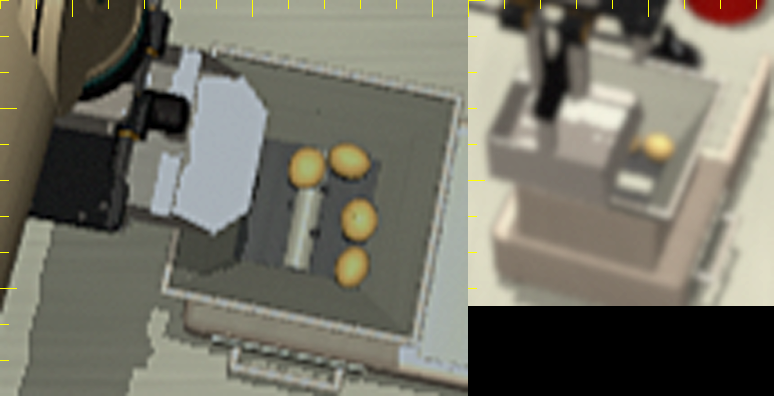

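Request:
carry_out --commands '[[[0.3,-0.1,0,0,0,0,-1],[1,-0.4,0,0,0,0,-1],[2.2,-0.9,0,0,0,0,-1],[3.7,-1.6,0,0,0.4,-0.3,-1],[5.6,-2.4,0,0,0.6,-0.4,-1],[7.8,-3.3,0.1,0,0.9,-0.6,-1],[10.2,-4.4,0.3,0,1.1,-0.8,-1],[12.7,-5.4,0.6,0,1.4,-1,-1],[15.4,-6.6,1.2,0,1.7,-1.2,-1],[18.2,-7.7,2,0,2,-1.4,-1]]]'

```text
clock: 18.6
tool_pos: [0.5262, 0.1412, 0.3533]
orientation: [0.01, 0.764, 0.645, -0.013]
wrist_force: [-0.4, 0.1, -2.4]
opening: 0.0217
gripper_force: 30.0
```

Request:
carry_out --commands '[[[2.8,-1.1,1.1,0,0.3,-0.2,-1],[5.5,-2.2,2.4,0,0.6,-0.4,-1],[8.1,-3.2,3.8,0,0.9,-0.6,-1],[10.5,-4.1,5.2,0,1.2,-0.8,-1],[12.7,-5,6.6,0,1.4,-1,-1],[14.7,-5.8,7.9,0,1.6,-1.1,-1],[16.3,-6.4,9,0,1.8,-1.2,-1],[17.5,-6.9,9.9,0,1.9,-1.3,-1],[18.3,-7.2,10.4,0,2,-1.4,-1],[18.5,-7.3,10.6,0,2,-1.4,-1]]]'

```text
clock: 19.6
tool_pos: [0.4849, 0.3309, 0.2403]
orientation: [-0.001, 0.756, 0.655, -0.001]
wrist_force: [-0.0, 0.2, -2.3]
opening: 0.0218
gripper_force: 30.0
```

```bash
python3 - <<'E'
from g import *
s,p,r=st();show(s);print(p)
for z in(.08,.02,.004): rows([scoop(TR,0,(-.07,z),0,0,np.array([0,0]))])
im=robot.read_camera("top"); cv2.imwrite("pics/ret.png",im[:,:,::-1])
# bar dark-blob ends & lip tip, tray frame
nuts(.015) if 0 else None
E
```

```text
t 19.6 q [-0.93, 0.53, 0.44, 1.66, -0.26, 1.01, -0.54] F [-0.0, 0.2, -2.3] M [-0.12, 0.03, -0.02] open 0.0218 gf 30.0
[0.48494819 0.33088054 0.24030768]
[0.07, -0.06, 7.83] [-0.2, 0.0, -0.0]
[0.07, -0.05, 13.83] [-0.2, 0.0, -0.0]
[0.07, -0.04, 15.43] [-0.2, 0.0, -0.0]
```

```bash
python3 - <<'E'
from g import *
im=cv2.cvtColor(cv2.imread("pics/ret.png"),cv2.COLOR_BGR2GRAY)
cy,sy=np.cos(TR[2]),np.sin(TR[2])
W=lambda x,y,z:[TR[0]+cy*x-sy*y,TR[1]+sy*x+cy*y,z]
for y,z,n in((.015,.16,"lip y+"),(-.02,.16,"lip y-"),(0,.265,"bar")):
    xs=np.arange(-.06,.05,.004); uv=proj("top",[W(x,y,z) for x in xs]).astype(np.float32)
    v=cv2.remap(im,uv[:,0],uv[:,1],cv2.INTER_LINEAR).ravel(); print(n,[(int(round(x*1000)),int(k)) for x,k in zip(xs,v)])
E
```

```text
lip y+ [(-60, 81), (-56, 92), (-52, 112), (-48, 110), (-44, 109), (-40, 110), (-36, 110), (-32, 110), (-28, 110), (-24, 110), (-20, 110), (-16, 111), (-12, 96), (-8, 67), (-4, 70), (0, 70), (4, 70), (8, 70), (12, 71), (16, 70), (20, 68), (24, 82), (28, 107), (32, 109), (36, 109), (40, 109), (44, 109), (48, 109)]
lip y- [(-60, 83), (-56, 82), (-52, 82), (-48, 84), (-44, 112), (-40, 110), (-36, 110), (-32, 109), (-28, 109), (-24, 110), (-20, 110), (-16, 112), (-12, 94), (-8, 69), (-4, 71), (0, 70), (4, 71), (8, 72), (12, 71), (16, 71), (20, 71), (24, 70), (28, 83), (32, 112), (36, 109), (40, 108), (44, 109), (48, 109)]
bar [(-60, 5), (-56, 7), (-52, 5), (-48, 1), (-44, 36), (-40, 28), (-36, 39), (-32, 88), (-28, 84), (-24, 83), (-20, 102), (-16, 112), (-12, 110), (-8, 110), (-4, 110), (0, 109), (4, 110), (8, 109), (12, 110), (16, 113), (20, 79), (24, 69), (28, 70), (32, 70), (36, 71), (40, 71), (44, 70), (48, 71)]
```

Request:
carry_out --commands '[[[-0.1,0,2,0,0,0,-1],[-0.2,0,4.5,0,0,0,-1],[-0.2,0,7,0,0,0,-1],[-0.2,0,9.5,0,0,0,-1],[-0.2,0,11.5,0,0,0,-1],[-0.2,0,13,0,0,0,-1],[-0.2,0,14.2,0,0,0,-1],[-0.2,0,14.9,0,0,0,-1],[-0.2,0,15.3,0,0,0,-1],[-0.2,0,15.4,0,0,0,-1]]]'

```text
clock: 20.65
tool_pos: [0.4852, 0.3287, 0.0876]
orientation: [-0.001, 0.756, 0.655, -0.0]
wrist_force: [0.2, 1.0, 2.3]
opening: 0.022
gripper_force: 30.0
```

```bash
python3 - <<'E'
from g import *
s,p,r=st();show(s);print(p)
rows([scoop(TR,0,(-.07,.003),0,0,np.array([0,0]))])
E
```

```text
t 20.65 q [-0.86, 0.72, 0.35, 1.81, -0.37, 0.68, -0.44] F [0.2, 1.0, 2.3] M [-0.24, 0.36, -0.07] open 0.022 gf 30.0
[0.48515591 0.3286522  0.08755444]
[0.29, -0.13, 0.26] [-0.1, -0.1, -0.1]
```

Request:
carry_out --commands '[[[0,0,0.1,0,0,0,-1],[0,0,0.15,0,0,0,-1],[0,0,0.15,0,0,0,0],[0,0,0.15,0,0,0,0],[0,0,0.15,0,0,0,0],[0,0,0.15,0,0,0,0],[0,0,0.15,0,0,0,0],[0,0,0,0,0,0,0],[0,0,-1,0,0,0,0],[0,0,-3,0,0,0,0]]]'

```text
clock: 21.65
tool_pos: [0.4837, 0.3278, 0.1166]
orientation: [-0.001, 0.756, 0.655, -0.002]
wrist_force: [0.2, 0.3, 0.6]
opening: 0.047
gripper_force: 0.0
```

```bash
python3 - <<'E'
from g import *
import fit
s,p,r=st();show(s);print(p)
# dial: top px estimate of axis; wing yaw 2.0; tool x along wing
D=np.array([.5075,-.3695]); yaw=2.0
for k in(0,np.pi): need([*D,.16],tool(yaw+k))
im=robot.read_camera("top");cv2.imwrite("pics/rel.png",im[:,:,::-1])
print(fit.mill)
E
```

```text
t 21.65 q [-0.88, 0.68, 0.37, 1.79, -0.35, 0.74, -0.46] F [0.2, 0.3, 0.6] M [-0.0, 0.03, 0.01] open 0.047 gf 0.0
[0.48371317 0.32777798 0.11664866]
shift cm [-68.68  12.31  -4.25] rot deg [ -0.3   0.  -32.8]
shift cm [-68.68  12.31  -4.25] rot deg [1.000e-01 4.000e-01 1.472e+02]
[ 0.52666839 -0.26576146  1.37787145]
```

Request:
carry_out --commands '[[[0,0,-2.5,0,0,0,0],[-1,0.2,-6,0,0,0,0],[-4,0.7,-10,0,0,0,0],[-8,1.4,-13.5,0,0,0,0],[-12,2.2,-16,0,0,0,0],[-16.5,3,-17,0,0,0,0],[-21,3.8,-17,0,0,0,0],[-25.5,4.6,-17,0,0,0,0],[-30,5.4,-17,0,0,0,0],[-34.5,6.2,-17,0,0,0,0]]]'

```text
clock: 22.7
tool_pos: [0.4969, -0.0238, 0.2875]
orientation: [-0.001, 0.756, 0.655, -0.0]
wrist_force: [0.3, -0.0, -0.2]
opening: 0.0469
gripper_force: 0.0
```

Request:
carry_out --commands '[[[-4,0.7,0,0,0,-4,0],[-8,1.4,0,0,0,-8,0],[-12,2.1,0,0,0,-12,0],[-16,2.8,0,0,0,-16,0],[-20,3.5,0,0,0,-20,0],[-24,4.2,0,0,0,-24,0],[-28,4.9,0,0,0,-28,0],[-31,5.5,0,0,0,-31,0],[-33.5,6,0,0,0,-32.8,0],[-34.2,6.1,0,0,0,-32.8,0]]]'

```text
clock: 23.7
tool_pos: [0.5073, -0.3727, 0.2869]
orientation: [-0.001, 0.542, 0.84, -0.001]
wrist_force: [-0.2, 0.4, 0.0]
opening: 0.0469
gripper_force: 0.0
```

```bash
python3 - <<'E'
from g import *
s,p,r=st();show(s);print(p)
D=[.5075,-.3695]
for z in(.18,.102): need([*D,z],tool(2.0))
im=robot.read_camera("top");cv2.imwrite("pics/d1.png",im[:,:,::-1])
# flask/tray checks: scoop stays (bar profile) 
g=cv2.cvtColor(im,cv2.COLOR_RGB2GRAY); n=cv2.inRange(g[235:275,105:165],0,25); ys,xs=np.nonzero(n); print("bar dark px mean",xs.mean()+105,ys.mean()+235,len(xs))
a=cv2.cvtColor(cv2.imread("pics/top0.png"),cv2.COLOR_BGR2GRAY)[235:275,105:165]; ys,xs=np.nonzero(cv2.inRange(a,0,25)); print("before",xs.mean()+105,ys.mean()+235,len(xs))
E
```

```text
t 23.7 q [0.35, 0.55, 0.41, 1.48, -0.23, 1.16, 1.22] F [-0.2, 0.4, 0.0] M [-0.03, 0.02, -0.01] open 0.0469 gf 0.0
[ 0.50725601 -0.37272971  0.28687479]
shift cm [ 0.29  0.19 10.69] rot deg [-0.2  0.  -0.3]
shift cm [ 0.3   0.21 18.49] rot deg [-0.2  0.  -0.3]
bar dark px mean 122.16954022988506 252.7183908045977 348
before 121.79328165374677 254.312661498708 387
```

Request:
carry_out --commands '[[[0.3,0.2,2,0,0,0,0],[0.3,0.2,5,0,0,0,0],[0.3,0.2,8,0,0,0,0],[0.3,0.2,11,0,0,0,0],[0.3,0.2,13.5,0,0,0,0],[0.3,0.2,15.5,0,0,0,0],[0.3,0.2,17,0,0,0,0],[0.3,0.2,18,0,0,0,0],[0.3,0.2,18.5,0,0,0,0],[0.3,0.2,18.5,0,0,0,0]]]'

```text
clock: 24.75
tool_pos: [0.5087, -0.3653, 0.1016]
orientation: [-0.001, 0.54, 0.841, -0.0]
wrist_force: [0.2, -0.5, -0.5]
opening: 0.0466
gripper_force: 0.0
```

Request:
carry_out --commands '[[[0,0,0,0,0,0,-1],[0,0,0,0,0,0,-1],[0,0,0,0,0,0,-1],[0,0,0,0,0,0,-1],[0,0,0,0,0,0,-1],[0,0,0,0,0,0,-1],[0,0,0,0,0,0,-1],[0,0,0,0,0,0,-1],[0,0,0,0,0,0,-1],[0,0,0,0,0,0,-1]]]'

```text
clock: 25.75
tool_pos: [0.5056, -0.3673, 0.1021]
orientation: [-0.002, 0.541, 0.841, -0.002]
wrist_force: [-6.5, -1.7, 4.7]
opening: 0.0137
gripper_force: 30.0
```

```bash
python3 - <<'E'
from g import *
s,p,r=st();show(s);print(p,r.as_matrix()[:,0])
E
```

```text
t 25.75 q [0.38, 0.74, 0.33, 1.69, -0.31, 0.77, 1.29] F [-6.5, -1.7, 4.7] M [-0.38, 1.33, -0.04] open 0.0137 gf 30.0
[ 0.50563498 -0.3673095   0.1021162 ] [-0.41424239  0.910165    0.00171083]
```

Request:
carry_out --commands '[[[-0.1,-0.2,0,0,0,0,-1],[-0.2,-0.3,0,0,0,4,-1],[-0.2,-0.3,0,0,0,10,-1],[-0.2,-0.3,0,0,0,16,-1],[-0.2,-0.3,0,0,0,23,-1],[-0.2,-0.3,0,0,0,30,-1],[-0.2,-0.3,0,0,0,37,-1],[-0.2,-0.3,0,0,0,44,-1],[-0.2,-0.3,0,0,0,50,-1],[-0.2,-0.3,0,0,0,55,-1]]]'

```text
clock: 26.75
tool_pos: [0.5084, -0.3675, 0.1022]
orientation: [-0.001, 0.868, 0.496, 0.0]
wrist_force: [0.7, 1.2, 2.1]
opening: 0.0138
gripper_force: 30.0
```

```bash
python3 - <<'E'
from g import *
s,p,r=st();show(s);x=r.as_matrix()[:,0];print(p,x,"yaw",np.arctan2(x[1],x[0]))
E
```

```text
t 26.75 q [0.24, 0.8, 0.59, 1.69, -0.57, 0.84, 0.55] F [0.7, 1.2, 2.1] M [0.33, -0.16, 0.3] open 0.0138 gf 30.0
[ 0.50836348 -0.36754282  0.10216341] [0.50788118 0.86142634 0.00116763] yaw 1.0380725859816782
```

Request:
carry_out --commands '[[[0,0,0,0,0,4,-1],[0,0,0,0,0,8,-1],[0,0,0,0,0,12,-1],[0,0,0,0,0,15,-1],[0,0,0,0,0,17,-1],[0,0,0,0,0,18,-1],[0,0,0,0,0,18.5,-1],[0,0,0,0,0,18.5,-1],[0,0,0,0,0,18.5,-1],[0,0,0,0,0,18.5,-1]]]'

```text
clock: 27.75
tool_pos: [0.509, -0.3681, 0.1022]
orientation: [0.0, 0.936, 0.352, 0.001]
wrist_force: [5.5, 1.7, 2.4]
opening: 0.014
gripper_force: 30.0
```

```bash
python3 - <<'E'
from g import *
s,p,r=st();show(s);x=r.as_matrix()[:,0];print(p,"yaw",np.arctan2(x[1],x[0]))
im=robot.read_camera("top");cv2.imwrite("pics/d2.png",im[:,:,::-1])
hsv=cv2.cvtColor(im,cv2.COLOR_RGB2HSV)[180:290,270:360]; m=cv2.inRange(hsv,(14,75,60),(42,255,255)); print("hopper nut px",(m>0).sum())
nuts(.015) if 0 else None
t0=cv2.imread("pics/top0.png")[:,:,::-1].astype(int); d=np.abs(im.astype(int)-t0).sum(2)
for n,(a,b,c,e) in dict(bowl=(212,120,278,186),bottle=(135,155,170,192),flask=(432,222,495,285)).items(): print(n,"changed px",(d[b:e,a:c]>60).sum())
E
```

```text
t 27.75 q [0.19, 0.82, 0.68, 1.69, -0.65, 0.87, 0.3] F [5.5, 1.7, 2.4] M [0.39, -1.29, 0.23] open 0.014 gf 30.0
[ 0.50904016 -0.36814656  0.1021585 ] yaw 0.7185682625955938
hopper nut px 4287
bowl changed px 0
bottle changed px 0
flask changed px 137
```

```bash
python3 - <<'E'
from g import *
im=robot.read_camera("side")
def red(i): 
    h=cv2.cvtColor(i,cv2.COLOR_RGB2HSV); m=cv2.inRange(h,(0,150,60),(6,255,255))|cv2.inRange(h,(172,150,60),(180,255,255)); y,x=np.nonzero(m); return x.mean().round(2),y.mean().round(2),len(x)
for n,c in(("side0",im),("top0",cv2.imread("pics/d2.png")[:,:,::-1].copy())): print(n,red(cv2.imread(f"pics/{n}.png")[:,:,::-1].copy()),red(c))
t=cv2.imread("pics/d2.png")[:,:,::-1]; t0=cv2.imread("pics/top0.png")[:,:,::-1]
d=np.abs(t.astype(int)-t0.astype(int)).sum(2)[222:285,432:495]; y,x=np.nonzero(d>60); print(x.min()+432,x.max()+432,y.min()+222,y.max()+222)
s=robot.get_state();show(s)
E
```

```text
side0 (np.float64(321.72), np.float64(133.93), 913) (np.float64(326.95), np.float64(130.24), 453)
top0 (np.float64(464.42), np.float64(259.15), 549) (np.float64(464.44), np.float64(259.12), 557)
432 456 222 243
t 27.85 q [0.19, 0.82, 0.68, 1.69, -0.65, 0.87, 0.3] F [5.7, 2.7, 1.9] M [0.34, -1.22, 0.24] open 0.0138 gf 30.0
```

```bash
python3 -c "
from station import robot
print(robot.close_job())"
```

```text
the job is handed in; nothing more can be done
None
```

I handed the job in at about 28 s with four chestnuts in the hopper, the other two still in the tray, the scoop back in the tray, and the dial held near its third click. The dial angle (about 1.28 rad) is inferred from the hand's yaw and about 0.24 N m of spring torque, not read directly. The bowl, flask and bottle showed no movement in the top camera.

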